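# Shift the tape feeder into first gear and bolt the lever

### The job

Put the tape feeder on the bench into first gear: its lever stands somewhere in the right-hand column of the H-shaped gate, so push it level with the crossing, across to the left-hand column and then fully home into the far-left slot (the one with a single dot). Then push the small lock bolt on the left of the gate to the right, fully home behind the lever, so that the lever cannot jump out. Only push with the fingertips, gently and without gripping or forcing the lever or the bolt, and leave everything else on the bench where it lies.

Things in the scene. Friction and masses are not known exactly. Their poses are not given: they have to be found in the camera images.
- feeder: tape feeder fixed to the bench: grey gearbox, steel gate plate on top, motor behind, two pin wheels on its right. Body 120 (x) by 156 (y) by 100 mm tall; with flange, motor, wheels, bolt x -70..106, y -120..96 mm. Origin: underside, middle of the body. Its x points away from the robot (far), y left, z up; turned up to 0.3 rad. Near, far, left, right are along these axes.
- gate_middle (a point): middle of the H, on the gate plate's top face (feeder x 0, y -18, z 100 mm). The crossing runs along feeder y through it, 15 mm wide; the columns run along x, 22 mm left and right of it, 14 mm wide, to 33 mm near and far. Dots past the slot ends: 1 far left (first), 2 near left, 3 far right, 4 near right. Keeper and guides of the bolt stand 12 mm above the plate: keep fingertips 15 mm above it.
- lever_knob (a point): centre of the lever's black knob, a ball 29 mm across, 161 mm above the bench with the lever upright. The lever is a steel rod 10 mm thick rising through the gate; it pivots 78 mm below the plate's top face and the knob's centre is 139 mm from that pivot. Bare rod from the plate to about 42 mm above it.
- gear_lever (a joint): lean of the lever (rad) about feeder y: 0 upright, in the crossing; grows as the knob goes far (feeder +x); stops at -0.34 (home in a near slot) and +0.34 (home in a far slot). It crosses between columns only within about +-0.03. Stays where it is left; about 3.5 N at the knob moves it. Starts anywhere between the stops.
- selector (a joint): sideways place of the lever (m): 0 in the right-hand column, where it starts; 0.044 in the left-hand column; grows to the left (feeder +y). Lever and knob shift bodily. Stays where it is left; about 4 N moves it.
- lock_bolt (a joint): place of the lock bolt (m): 0 drawn out to the left, 0.024 fully in, across the far-left slot 18 mm beyond the crossing; slides to the right (feeder -y). Starts at 0 to 0.006. Stays where it is left; about 3 N moves it. It cannot pass unless the lever is home in the far-left slot, leaning more than about 0.31 rad.
- bolt_knob (a point): centre of the black ball, 17 mm across, on top of the bolt's upright post, a pin 10 mm thick; ball centre 36 mm above the gate plate, at feeder x 18 mm, y 62 mm with the bolt drawn out. Push this post or ball to the right. The bolt's tail sticks out to the left below it, its top 10 mm above the plate.
- lamp_arm (a point): point half-way along the upper arm of the magnifier lamp on the left (fixed), on its underside. That arm runs level, 330 mm long, from its elbow (155 mm nearer the robot, 65 mm to the right) to the lamp's head (155 mm farther, 65 mm to the left); below the elbow the lower arm goes down to a clamp on the bench's near edge. The feeder stands to its right; pass above it (fingertips over 430 mm).
- tweezers_steel: bystander: steel tweezers lying flat, 119 mm long; to be left alone. Origin: middle of its underside.
- test_board: bystander: small green circuit board with sockets, 60x100x18 mm; to be left alone. Origin: middle of its underside.
- tray_leads: bystander: open black parts tray, 76x116x19 mm; to be left alone. Origin: middle of its underside.
- vial: bystander: small glass vial with black screw cap, 20 mm across, 54 mm tall; to be left alone. Origin: middle of its underside.
- gauge_block: bystander: small ground steel step block, 23x48x30 mm; to be left alone. Origin: middle of its underside.
- loupe: bystander: folding loupe, 30x57x15 mm; to be left alone. Origin: middle of its underside.

How it is judged (in metres and radians):
On the way, in this order (a step that is already met when the one before it is completed fails the run):
1. the lever is across in the left-hand column and not yet in first (value of joint selector above 0.036 m and value of joint gear_lever below 0.15 rad), for 0.1 s.
2. the lever is home in the far-left slot, the bolt still out of it (value of joint selector above 0.04 m and value of joint gear_lever above 0.29 rad and value of joint lock_bolt below 0.012 m), for 0.1 s.
3. the bolt is home behind the lever (value of joint selector above 0.04 m and value of joint gear_lever above 0.29 rad and value of joint lock_bolt above 0.021 m), for 0.2 s.
At the end, for the whole second after the job is handed in: The lever is in the left-hand column (selector over 40 mm) and leans over 0.29 rad into the far slot, and the bolt is in by more than 21 of its 24 mm; loose things are at rest (all of step 3 and linear speed of each of tweezers_steel, test_board, tray_leads, vial, gauge_block, loupe below 0.02 m/s); the robot touches nothing.
It fails at once if the lever or knob is gripped or forced (over 32 N from the fingers) (contact force between the fingers and gear_lever above 32 N).
It fails at once if the bolt is gripped or forced (over 32 N from the fingers) (contact force between the fingers and lock_bolt above 32 N).
It fails at once if a bystander is moved or lifted by over 20 mm (distance of any of tweezers_steel, test_board, tray_leads, vial, gauge_block, loupe from where it was at the start of the episode above 0.02 m).
It also fails if it takes over 58 s, if anything falls off the work surface, if the arm or the gripper's body presses on something with over 40 N, if the wrist force passes 120 N, or if a joint passes its speed limit or range.

### The arm

A 6-joint arm with a two-finger parallel gripper is mounted at the origin on a cart in front of the work surface, level with it; the furniture and walls round the work are solid. World frame = base frame: x ahead of the robot, y to its left, z up, the work surface at z = 0. Lengths are in m, angles in degrees, forces in N, time in s.
With the tool pointing down it reaches from about 0.3 to 0.875 m from the base axis. Payload 6.4 kg.
Tool frame: the origin (TCP) lies at the very end of the fingers, on their centre line; the grasp point (between the pads) lies 19 mm behind it; z points along the fingers, x is the direction in which the jaws open and shut, and the axes are right-handed (so a half turn about z gives the same grasp; the last joint's range is limited). The gripper opens to 85 mm and grips with 20 to 120 N. Pads are 22 mm wide; open, the fingers measure 114 mm over their backs; the gripper's body (76 mm by 85 mm) begins 54 mm behind the grasp point. The pads swing forward as they close: fully open they stand 13 mm farther back than shut.
Start: joints at [54.471, 10.359, 92.074, -0, 77.567, -11.82], TCP at [0.231, 0.526, 0.231] pointing down, gripper open.
Joint ranges: [-171.53, 171.53], [-51.25, 118.39], [17.06, 147.69], [-65.23, 245.23], [0, 150.52], [-178.68, 178.68]. Speed limits (degrees/s): [147.25, 147.25, 172.46, 180, 180, 180].

### API

Orientations are given as [roll, pitch, yaw] about the fixed x, y, z axes, in that order (R = Rz(yaw) Ry(pitch) Rx(roll)).
In Python, from cell import arm gives the robot as it stands. The module is installed in compiled form; this text tells all that it offers.
- The arm moves only by the tool play_rows, never from a script. Its argument "series" is a list that holds one entry, the list of rows, each a list of 5 numbers: the closure, from -1 (fully open) to 1 (shut), so that 0 is half open, then the shift along the tool's x, y, z in mm, then the turn about the tool's z in rad. In form: [[[fingers, x, y, z, turn], ...]]. A call has exactly 8 rows; each row shifts and turns the commanded pose from where the row before left it, along the tool's axes as they then stand; what a row does not reach is not made up. A row lasts 1/8 s, in which the tool goes at most 62.5 mm and 10.7 degrees, less where a joint would pass 70% of its speed; a pose out of reach is approached as far as the arm can. A call with a gripper value outside its range is refused whole. The fingers move at their own pace and stop on an object; "force" is the grip in N (left out, the last holds). Time passes only in rows, so rows that do not move let the fingers close, or fill a call up. It gives the time, the measured TCP pose, the force and the opening at its end, in the units of the state.
- arm.observe(): the state, without advancing time (a new reading comes with each control period).
- arm.grab_frame(name): name is "scene" or "top" or "wrist"; returns the picture (400x640x3 uint8, red, green, blue); there is no depth.
- arm.camera_info(name): a dict with "intrinsics" (3x3 intrinsics, pixels), "pose" (4x4, takes a point from camera to world coordinates). Camera axes: x right, y down, z forward; pixel columns grow to the right and rows downward; lengths in m; the calibration is good to about 2 mm. A picture is of the moment at which its call begins: read the wrist's pose just before it. camera_info takes no time and is no camera call; for the wrist camera it gives the pose at the moment of the call.
- arm.sign_off(): hands the job in, once; it reports no verdict.
Trained networks look in the newest picture that a camera, given by its name, has taken for a name from the list of things; names that differ only in an ending like _2 or _b are one class to them, and where a whole thing is asked for, a point or a joint stands for the part that bears it (a point fixed in the world has none). Each returns a list of dicts, best first, with "confidence" (0 to 1); they miss things now and then, are a little off and sometimes report something else, mostly with a low value. They report only what shows in the picture. A call takes as long as a camera call.
- arm.silhouettes(camera, target): "mask" (400x640 bool, what is visible of it) and "rect" ([left, top, right, bottom] in pixels, round what is visible of it).
The state is a dict: "t": time; "joints": joint angles; "qvel": joint speeds; "joint_torque": joint torques, N m; "tcp_pos": TCP position; "tool_rot": TCP orientation; "force": force on the tool from outside, world axes, zero at the start; "wrist_torque": the same for the moment, N m; "grip_width": finger opening in m.
Only numpy, scipy, OpenCV 4.12 (cv2) and the standard library are available. Lean on these libraries where they do the work, as an engineer would, in place of code of your own. Each camera call takes 0.05 s, during which the arm holds its last target.

## Working session

There is one attempt and no reset: what is moved stays moved. The work goes in short steps, Python scripts to look and compute and a tool call to move; the robot and the scene stay as the last step left them, time stands still between calls to the robot, and variables do not carry over. Pictures are saved under pics/ and viewed, and the job is handed in when it is done.

Besides the shell and the picture viewer there is one more tool, called after "Request:" as name([rows], argument=value, ...), one row to a line, values as JSON. play_rows: Moves the arm, as the interface text tells. Its arguments: {"type":"object","properties":{"series":{"type":"array"},"force":{"type":"number"}},"required":["series"]}

```bash
mkdir -p pics; cat > h.py <<'E'
import numpy as np, cv2
from cell import arm
def save(n,f):
    im=arm.grab_frame(n); cv2.imwrite(f'pics/{f}.png',im[:,:,::-1]); return im
E
python3 - <<'E'
from h import *
for n in ['scene','top','wrist']:
    c=arm.camera_info(n); print(n,np.round(c['intrinsics'],1).tolist(),np.round(c['pose'],3).tolist())
    save(n,n+'0')
    if n!='wrist':
        for t in ['feeder','gear_lever','lever_knob','lock_bolt','bolt_knob','gate_middle','lamp_arm']:
            try:
                r=arm.silhouettes(n,t); print(t,[(round(d['confidence'],2),np.round(d['rect']).tolist()) for d in r[:2]])
            except Exception as e: print(t,e)
print(arm.observe())
E
```

```text
scene [[422.7, 0.0, 316.5], [0.0, 422.7, 194.5], [0.0, 0.0, 1.0]] [[0.897, -0.244, 0.368, 0.156], [-0.44, -0.542, 0.716, -0.765], [0.025, -0.804, -0.594, 0.863], [0.0, 0.0, 0.0, 1.0]]
feeder [(0.95, [310.0, 215.0, 374.0, 302.0])]
gear_lever [(0.44, [337.0, 228.0, 347.0, 255.0])]
lever_knob [(0.47, [336.0, 235.0, 347.0, 257.0])]
lock_bolt [(0.5, [338.0, 211.0, 350.0, 237.0])]
bolt_knob [(0.58, [338.0, 216.0, 348.0, 234.0])]
gate_middle [(0.61, [311.0, 212.0, 377.0, 299.0])]
lamp_arm it knows: bolt_knob, feeder, gate_middle, gauge_block, gear_lever, lever_knob, lock_bolt, loupe, selector, test_board, tray_leads, tweezers_steel, vial
top [[366.2, 0.0, 323.8], [0.0, 366.2, 201.1], [0.0, 0.0, 1.0]] [[-0.002, -0.994, 0.112, 0.396], [-1.0, 0.001, -0.004, 0.022], [0.004, -0.112, -0.994, 1.365], [0.0, 0.0, 0.0, 1.0]]
feeder [(0.88, [318.0, 151.0, 379.0, 211.0])]
gear_lever [(0.52, [356.0, 185.0, 362.0, 192.0])]
lever_knob [(0.57, [356.0, 185.0, 365.0, 192.0])]
lock_bolt [(0.55, [324.0, 175.0, 337.0, 178.0])]
bolt_knob [(0.62, [324.0, 174.0, 340.0, 178.0]), (0.31, [385.0, 158.0, 394.0, 168.0])
[... 351 characters left out ...]
3, -0.946, 0.373], [0.0, 0.0, 0.0, 1.0]]
{'t': 0.75, 'joints': array([ 5.44715216e+01,  1.03561482e+01,  9.20746039e+01,  2.17542164e-04,
        7.75692136e+01, -1.18189882e+01]), 'qvel': array([-0.00372893, -0.05120776, -0.02591444,  0.03973795, -0.04863894,
       -0.05011785]), 'joint_torque': array([ 1.02274367e-03, -4.44776201e+01, -3.51640749e+01, -2.12388327e-04,
        8.28060111e-04,  1.37800853e-05]), 'tcp_pos': array([0.23118199, 0.52648307, 0.23131481]), 'tool_rot': array([-1.79999799e+02, -7.70817293e-05,  6.62904629e+01]), 'force': array([-0.14893374, -0.04443127,  0.72092792]), 'wrist_torque': array([ 0.05186737, -0.02102592, -0.00986501]), 'grip_width': 0.08518186073071908}
```

```bash
python3 - <<'E'
import cv2
for n,(x0,y0,x1,y1) in {'scene':(270,170,430,320),'top':(280,120,430,240)}.items():
    im=cv2.imread(f'pics/{n}0.png'); cv2.imwrite(f'pics/{n}0c.png',cv2.resize(im[y0:y1,x0:x1],None,fx=4.8,fy=4,interpolation=cv2.INTER_CUBIC) if 0 else cv2.resize(im[y0:y1,x0:x1],None,fx=4,fy=4,interpolation=cv2.INTER_CUBIC))
E
```

```text
(no output)
```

View pics/scene0.png

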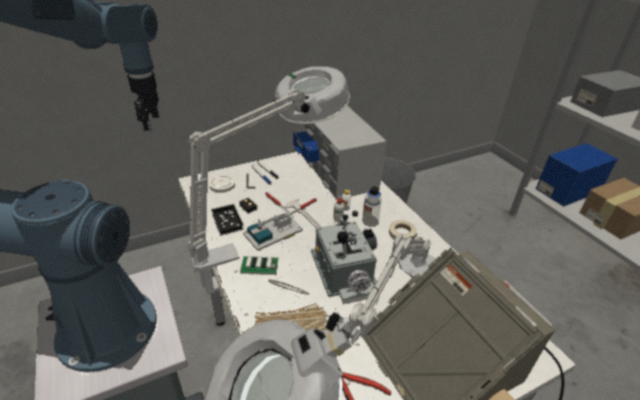

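View pics/top0.png

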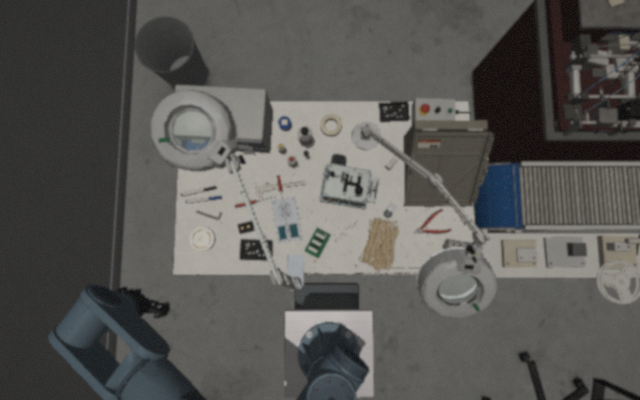

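View pics/scene0c.png

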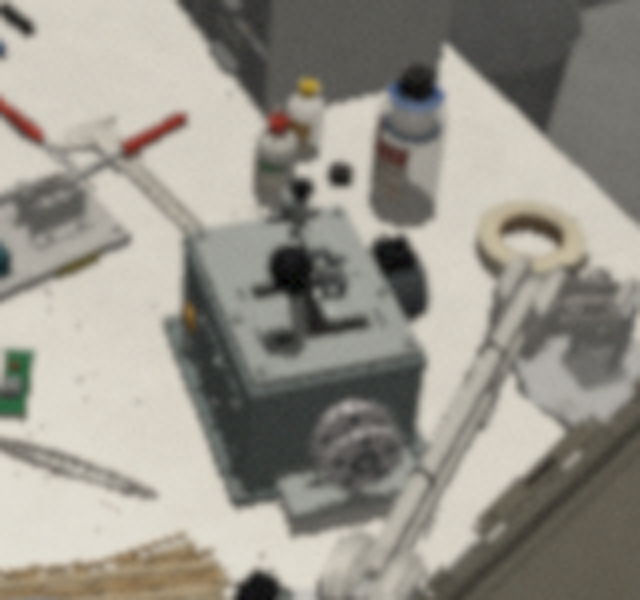

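View pics/top0c.png

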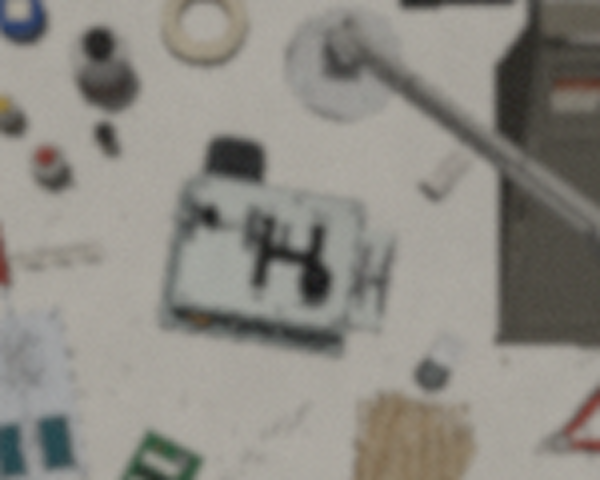

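View pics/wrist0.png

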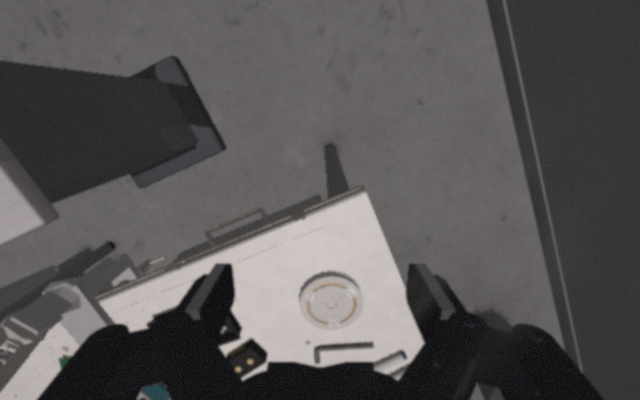

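```bash
cat >> h.py <<'E'
def unproj(n,uv,z,pose=None):
    c=arm.camera_info(n); K=c['intrinsics']; T=c['pose'] if pose is None else pose
    uv=np.atleast_2d(uv).astype(float)
    d=(np.linalg.inv(K)@np.c_[uv,np.ones(len(uv))].T).T@T[:3,:3].T
    s=(z-T[2,3])/d[:,2]
    return T[:3,3]+d*s[:,None]
def proj(n,P,pose=None):
    c=arm.camera_info(n); K=c['intrinsics']; T=c['pose'] if pose is None else pose
    P=np.atleast_2d(P); q=(P-T[:3,3])@T[:3,:3]; q=q@K.T; return q[:,:2]/q[:,2:]
E
python3 - <<'E'
from h import *
P=lambda a,z: print(np.round(unproj('top',np.array(a)/4+[280,120],z),3).tolist())
P([[190,182],[363,207],[345,332],[175,305]],0.1)   # plate corners
P([[262,215],[255,288],[318,222],[310,300],[260,250],[315,262]],0.1) # H
P([[316,282]],0.155); P([[207,214]],0.136)
print('lamp elbow/head',unproj('top',[[285,275],[232,158]],0.40))
print('scene', unproj('scene',[[270+290/4,170+268/4]],0.155), unproj('scene',[[270+301/4,170+187/4]],.136))
E
```

```text
[[0.664, 0.004, 0.1], [0.641, -0.148, 0.1], [0.531, -0.131, 0.1], [0.555, 0.017, 0.1]]
[[0.634, -0.059, 0.1], [0.57, -0.053, 0.1], [0.628, -0.108, 0.1], [0.559, -0.101, 0.1], [0.603, -0.057, 0.1], [0.593, -0.105, 0.1]]
[[0.567, -0.1, 0.155]]
[[0.628, -0.01, 0.136]]
lamp elbow/head [[0.31176946 0.11891297 0.4       ]
 [0.62101655 0.26421103 0.4       ]]
scene [[ 0.57541109 -0.09787465  0.155     ]] [[ 0.63299878 -0.01168728  0.136     ]]
```

Request:
play_rows([
  [[1, 0, 0, -30, -0.033], [1, 0, 0, -30, -0.033], [1, 0, 0, -30, -0.033], [1, 0, 0, -30, -0.033], [1, 0, 0, -30, -0.033], [1, 0, 0, -30, -0.033], [1, 0, 0, -30, -0.033], [1, 0, 0, -30, -0.033]],
])

```text
t: 1.75
tcp_pos: [0.2311, 0.5264, 0.4723]
tool_rot: [180.0, -0.0, 81.5]
force: [0.2, -0.2, 0.7]
grip_width: 0.0002
```

```bash
python3 - <<'E'
from h import *
o=arm.observe(); print(o['t'],o['tcp_pos'],o['tool_rot'],o['joints'])
psi=np.radians(o['tool_rot'][2]); ex=np.array([np.cos(psi),np.sin(psi)]); ey=np.array([np.sin(psi),-np.cos(psi)])
d=np.array([0.52,-0.085])-o['tcp_pos'][:2]; print(d@ex*1e3,d@ey*1e3)
E
```

```text
1.75 [0.23112998 0.52639301 0.47233354] [ 1.79996739e+02 -8.81459272e-03  8.14785854e+01] [ 5.44700013e+01  5.60053587e+00  7.03755755e+01  1.13131718e-03
  1.04014554e+02 -2.70083098e+01]
-561.839085474624 376.27669145428956
```

Request:
play_rows([
  [[1, -35, 23.5, 0, 0], [1, -35, 23.5, 0, 0], [1, -35, 23.5, 0, 0], [1, -35, 23.5, 0, 0], [1, -35, 23.5, 0, 0], [1, -35, 23.5, 0, 0], [1, -35, 23.5, 0, 0], [1, -35, 23.5, 0, 0]],
])

```text
t: 2.75
tcp_pos: [0.3756, 0.2203, 0.4715]
tool_rot: [180.0, -0.0, 81.4]
force: [0.0, -0.5, 0.0]
grip_width: -0.0
```

Request:
play_rows([
  [[1, -35, 23.5, 0, 0], [1, -35, 23.5, 0, 0], [1, -35, 23.5, 0, 0], [1, -35, 23.5, 0, 0], [1, -35, 23.5, 0, 0], [1, -35, 23.5, 0, 0], [1, -35, 23.5, 0, 0], [1, -35, 23.5, 0, 0]],
])

```text
t: 3.75
tcp_pos: [0.5198, -0.0847, 0.4714]
tool_rot: [180.0, -0.0, 81.4]
force: [0.0, 0.4, -0.9]
grip_width: -0.0002
```

```bash
python3 - <<'E'
from h import *
o=arm.observe(); print(o['t'],o['tcp_pos'],o['tool_rot'],o['joints'])
np.save('w1.npy',arm.camera_info('wrist')['pose']); save('wrist','w1')
for t in ['feeder','lever_knob','bolt_knob']:
    r=arm.silhouettes('wrist',t); print(t,[(round(d['confidence'],2),np.round(d['rect']).tolist()) for d in r[:2]])
save('top','t1')
E
```

```text
3.75 [ 0.51981751 -0.08470369  0.47141568] [ 1.79978654e+02 -4.25574139e-04  8.14073933e+01] [-2.21828792e+01 -9.02791773e-01  7.72045238e+01  5.58794079e-03
  1.03677620e+02 -1.03588950e+02]
feeder [(0.92, [275.0, 151.0, 389.0, 245.0]), (0.61, [308.0, 185.0, 324.0, 200.0])]
lever_knob [(0.61, [309.0, 183.0, 324.0, 203.0])]
bolt_knob [(0.49, [345.0, 208.0, 391.0, 222.0])]
```

View pics/w1.png

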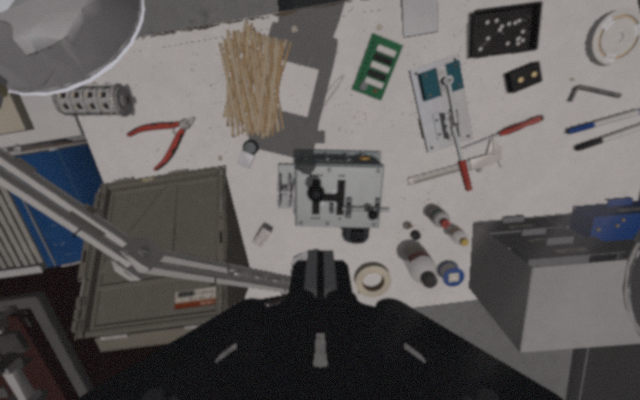

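Request:
play_rows([
  [[1, 0, 0, 22, 0], [1, 0, 0, 22, 0], [1, 0, 0, 22, 0], [1, 0, 0, 22, 0], [1, 0, 0, 22, 0], [1, 0, 0, 22, 0], [1, 0, 0, 22, 0], [1, 0, 0, 16, 0]],
])

```text
t: 5.0
tcp_pos: [0.519, -0.0821, 0.3008]
tool_rot: [180.0, -0.0, 81.5]
force: [-1.2, 0.3, 0.4]
grip_width: 0.0001
```

```bash
python3 - <<'E'
from h import *
o=arm.observe(); print(o['t'],o['tcp_pos'],o['tool_rot'],o['joints'])
np.save('w2.npy',arm.camera_info('wrist')['pose']); im=save('wrist','w2')
for t in ['feeder','lever_knob','bolt_knob']:
    r=arm.silhouettes('wrist',t); print(t,[(round(d['confidence'],2),np.round(d['rect']).tolist()) for d in r[:2]])
c=im[110:310,220:440,::-1]; cv2.imwrite('pics/w2c.png',cv2.resize(c,None,fx=3,fy=3,interpolation=cv2.INTER_CUBIC))
E
```

```text
5.0 [ 0.51903722 -0.08206095  0.30079649] [ 1.79993422e+02 -8.10107264e-03  8.15115519e+01] [-2.19444092e+01  9.74887064e-01  9.42320969e+01  9.44844037e-03
  8.47885038e+01 -1.03456818e+02]
feeder [(0.77, [259.0, 169.0, 415.0, 299.0])]
lever_knob [(0.7, [296.0, 224.0, 325.0, 254.0]), (0.35, [204.0, 152.0, 234.0, 197.0])]
bolt_knob [(0.57, [349.0, 254.0, 416.0, 277.0]), (0.36, [364.0, 3.0, 438.0, 101.0])]
```

View pics/w2c.png

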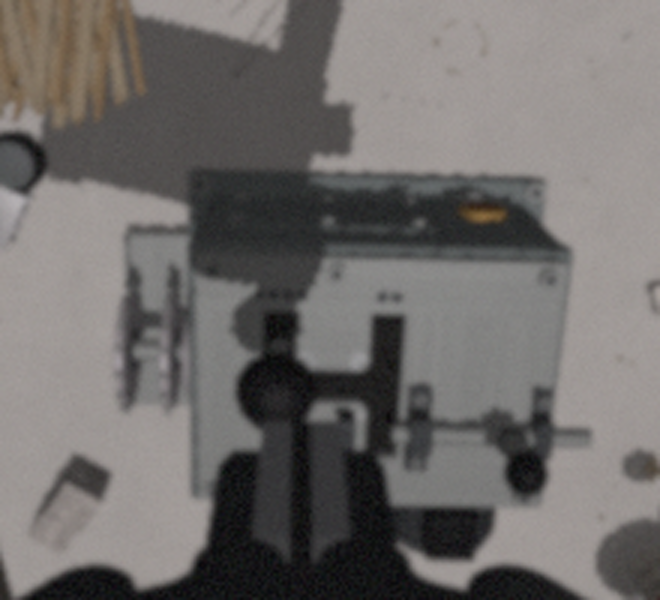

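```bash
python3 - <<'E'
from h import *
T=np.load('w2.npy')
U=lambda a,z: unproj('wrist',np.array(a)/3+[220,110],z,T)
pl=U([[192,256],[566,256],[540,505]],0.1); print('plate',np.round(pl,4).tolist())
h=U([[388,317],[384,453],[280,315],[348,385]],0.1); print('H',np.round(h,4).tolist())
d=pl[1]-pl[0]; yaw=np.arctan2(-d[0],d[1]); print('yaw',yaw, 'from column', np.arctan2(*(h[1]-h[0])[[1,0]]))
for z in (.155,.160,.161): print('knob',np.round(U([[277,390]],z),4))
print('bolt',np.round(U([[525,472]],.136),4))
# fit: feeder pose from scene pts: project model
from scipy.optimize import least_squares
mod=np.array([[-60,-78,100],[-60,78,100],[60,78,100],[-33,4,100],[33,4,100],[-33,-40,100]])/1e3
obs=np.array([[192,256],[566,256],[540,505],[388,317],[384,453],[280,315]])/3+[220,110]
def W(p,m):
    c,s=np.cos(p[2]),np.sin(p[2]); return m@np.array([[c,-s,0],[s,c,0],[0,0,1]]).T+[p[0],p[1],0]
r=least_squares(lambda p:(proj('wrist',W(p,mod),T)-obs).ravel(),[.6,-.065,-.15]); print(r.x,np.round(r.fun.reshape(-1,2),1).tolist())
p=r.x; np.save('feeder.npy',p)
c,s=np.cos(p[2]),np.sin(p[2]); R=np.array([[c,-s],[s,c]])
gm=W(p,np.array([[0,-.018,.1]]))[0]; print('gm',gm)
k=U([[277,390]],.159)[0]; print('knob in gate frame',(k-gm)[:2]@R)
b=U([[525,472]],.136)[0]; print('bolt in feeder frame',(b[:2]-p[:2])@R)
o=arm.observe(); print('tcp gate frame',(o['tcp_pos']-gm)[:2]@R)
E
```

```text
plate [[0.5352, -0.1273, 0.1], [0.5568, 0.0186, 0.1], [0.6687, 0.0014, 0.1]]
H [[0.5721, -0.0538, 0.1], [0.6334, -0.0626, 0.1], [0.5649, -0.0968, 0.1], [0.5997, -0.0737, 0.1]]
yaw -0.14717979432865178 from column -0.14335619668971042
knob [[ 0.5717 -0.0977  0.155 ]]
knob [[ 0.5694 -0.0972  0.16  ]]
knob [[ 0.5689 -0.0971  0.161 ]]
bolt [[ 0.6289 -0.0108  0.136 ]]
[ 0.6032852  -0.06322849 -0.15005288] [[-3.9, -1.8], [3.5, -1.5], [2.9, 3.3], [-0.5, -0.6], [-0.9, 2.3], [-0.9, -0.0]]
gm [ 0.60059437 -0.08102623  0.1       ]
knob in gate frame [-0.02796708 -0.02071077]
bolt in feeder frame [0.0174429  0.05565597]
tcp gate frame [-0.07984647 -0.01406941]
```

Request:
play_rows([
  [[1, -1, 0, 20, 0], [1, -1, 0, 20, 0], [1, -1, 0, 20, 0], [1, -1, 0, 20, 0], [1, -1, 0, 20, 0], [1, -1, 0, 20, 0], [1, -1, 0, 20, 0], [1, -1, 0, 16, 0]],
])

```text
t: 6.2
tcp_pos: [0.5189, -0.0915, 0.1456]
tool_rot: [179.9, 0.0, 81.4]
force: [0.8, -0.7, 0.0]
grip_width: 0.0002
```

```bash
cat >> h.py <<'E'
GM=np.array([0.600,-0.080]); YAW=-0.149
RF=np.array([[np.cos(YAW),-np.sin(YAW)],[np.sin(YAW),np.cos(YAW)]])
def st():
    o=arm.observe(); g=(o['tcp_pos'][:2]-GM)@RF*1e3
    print('t',round(o['t'],2),'tcp gate mm',np.round(g,1),'z',round(o['tcp_pos'][2]*1e3,1),'yaw',round(o['tool_rot'][2],2),'F gate',np.round(o['force'][:2]@RF,1),'Fz',round(o['force'][2],1))
def look(f,box=None,k=3,cam='wrist'):
    T=arm.camera_info(cam)['pose']; np.save(f'{f}.npy',T); im=save(cam,f)
    if box: x0,y0,x1,y1=box; cv2.imwrite(f'pics/{f}c.png',cv2.resize(im[y0:y1,x0:x1,::-1],None,fx=k,fy=k,interpolation=cv2.INTER_CUBIC))
def gate(cam,uv,z,T=None): return (unproj(cam,uv,z,T)[:,:2]-GM)@RF*1e3
E
python3 - <<'E'
from h import *
st(); look('w3')
E
```

```text
t 6.2 tcp gate mm [-78.5 -23.4] z 145.6 yaw 81.42 F gate [ 0.9 -0.6] Fz 0.0
```

View pics/w3.png

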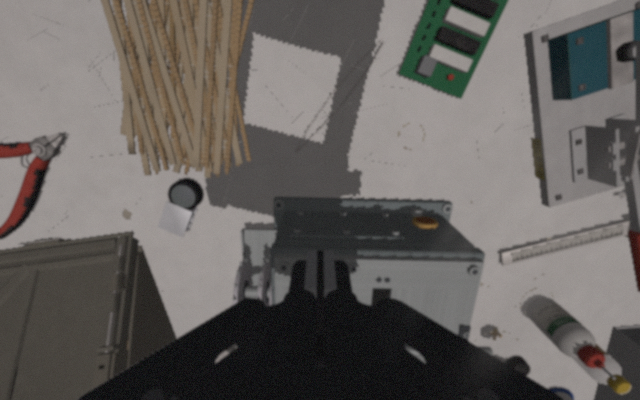

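Request:
play_rows([
  [[1, 0, 7, 0, 0], [1, 0, 7, 0, 0], [1, 0, 7, 0, 0], [1, 0, 5, 0, 0], [1, 0, 5, 0, 0], [1, 0, 5, 0, 0], [1, 0, 5, 0, 0], [1, 0, 5, 0, 0]],
])

```text
t: 7.25
tcp_pos: [0.5639, -0.0982, 0.1453]
tool_rot: [-180.0, -0.0, 81.4]
force: [-3.9, 1.4, 1.8]
grip_width: -0.0001
```

```bash
python3 - <<'E'
from h import *
st(); look('s4',(290,180,430,290),5,'scene')
for t in ['lever_knob','gear_lever']:
    r=arm.silhouettes('scene',t); print(t,[(round(d['confidence'],2),np.round(d['rect']).tolist()) for d in r[:2]])
look('t4',(310,140,400,220),7,'top')
for t in ['lever_knob','gear_lever']:
    r=arm.silhouettes('top',t); print(t,[(round(d['confidence'],2),np.round(d['rect']).tolist()) for d in r[:2]])
E
```

```text
t 7.25 tcp gate mm [-33.  -23.3] z 145.3 yaw 81.41 F gate [-4.   0.8] Fz 1.8
lever_knob []
gear_lever [(0.59, [340.0, 317.0, 347.0, 323.0]), (0.48, [344.0, 234.0, 354.0, 251.0])]
lever_knob []
gear_lever [(0.75, [384.0, 203.0, 396.0, 218.0])]
```

View pics/s4c.png

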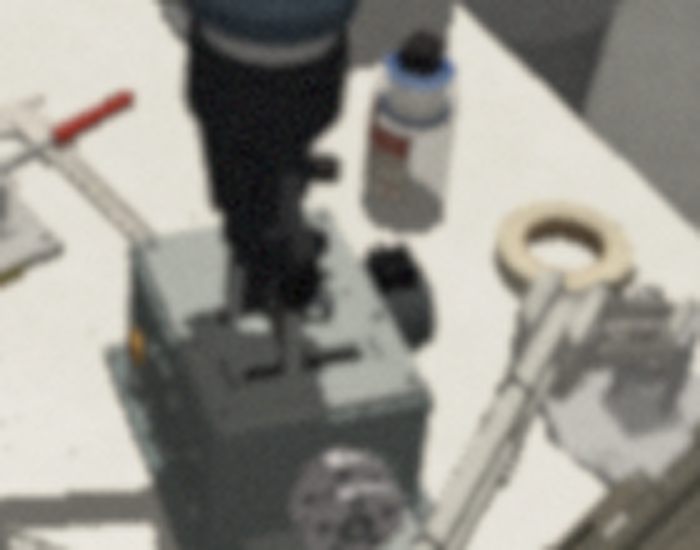

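View pics/t4c.png

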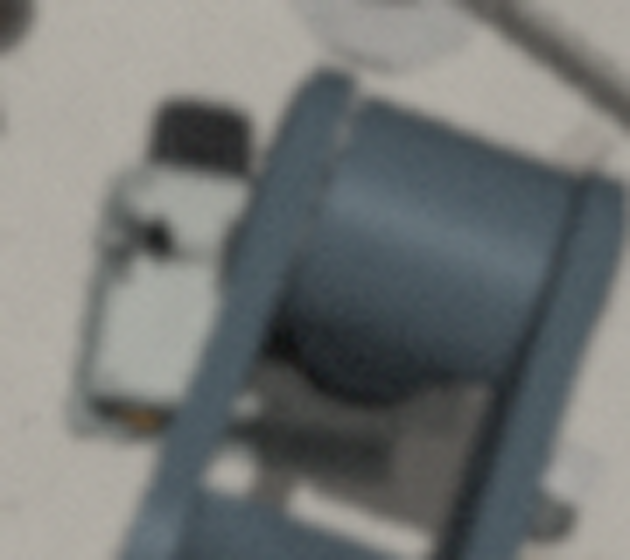

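```bash
python3 - <<'E'
from h import *
im=cv2.imread('pics/s4.png'); cv2.imwrite('pics/s4d.png',cv2.resize(im[215:265,320:380],None,fx=12,fy=12,interpolation=cv2.INTER_CUBIC))
# predicted knob px for gate x
for x in (-28,-12,-8,-4,0,4):
    P=np.r_[GM+RF@np.array([x,-22])/1e3,0.022+np.sqrt(.139**2-(x/1e3)**2)]
    print(x,proj('scene',P)[0], (proj('scene',P)[0]-[320,215])*12)
E
```

```text
-28 [340.27920507 236.70616168] [243.35046081 260.47394017]
-12 [346.3712128  234.81134066] [316.45455365 237.73608794]
-8 [347.88108425 234.42757317] [334.57301096 233.13087805]
-4 [349.38517996 234.07920394] [352.62215951 228.95044727]
0 [350.88323375 233.76607801] [370.59880499 225.19293618]
4 [352.37497548 233.48811354] [388.49970573 221.85736254]
```

View pics/s4d.png

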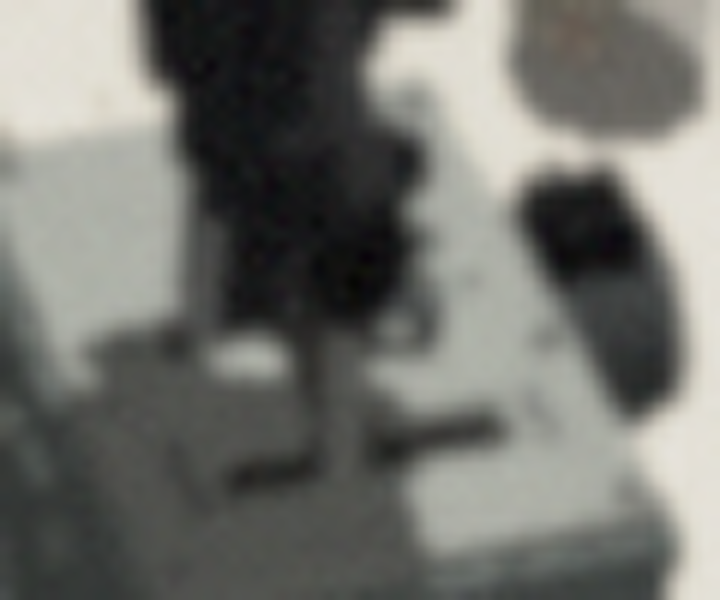

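Request:
play_rows([
  [[1, 0, 2, 0, 0], [1, 0, 2, 0, 0], [1, 0, 2, 0, 0], [1, 0, 1.5, 0, 0], [1, 0, 0, 0, 0], [1, 0, 0, 0, 0], [1, 0, 0, 0, 0], [1, 0, 0, 0, 0]],
])

```text
t: 8.55
tcp_pos: [0.5711, -0.0993, 0.1453]
tool_rot: [180.0, 0.0, 81.4]
force: [-2.7, -1.2, 1.4]
grip_width: 0.0003
```

```bash
python3 - <<'E'
from h import *
st(); look('s5',(320,215,380,265),12,'scene')
E
```

```text
t 8.55 tcp gate mm [-25.7 -23.3] z 145.3 yaw 81.42 F gate [-2.5 -1.6] Fz 1.4
```

View pics/s5c.png

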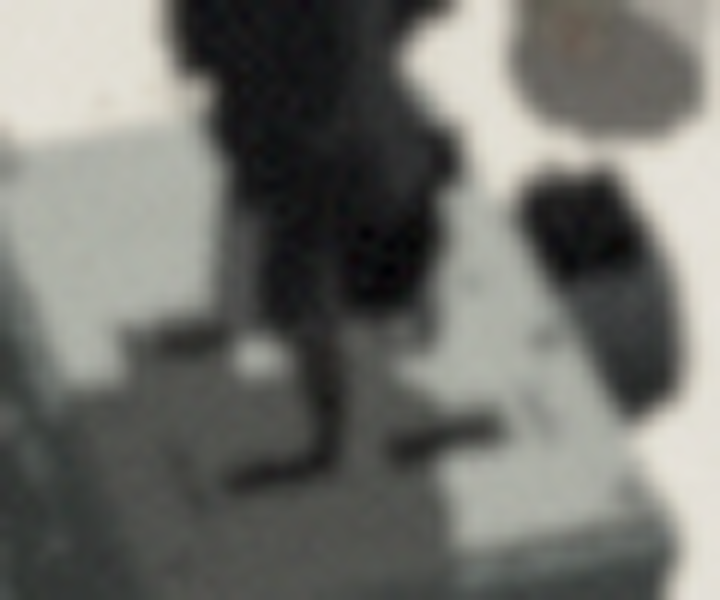

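Request:
play_rows([
  [[1, 0, -10, 0, 0], [1, 0, -20, 0, 0], [1, -10, -20, -25, 0], [1, -20, -10, -30, 0], [1, -20, 0, -30, 0], [1, 0, 0, -30, 0], [1, 0, 0, 0, 0], [1, 0, 0, 0, 0]],
])

```text
t: 9.6
tcp_pos: [0.5038, -0.1393, 0.2593]
tool_rot: [-180.0, -0.0, 81.4]
force: [0.6, 0.2, -0.7]
grip_width: -0.0001
```

```bash
python3 - <<'E'
from h import *
st(); look('w6',(240,130,460,310),3)
r=arm.silhouettes('wrist','lever_knob'); print([(round(d['confidence'],2),np.round(d['rect']).tolist()) for d in r[:2]])
E
```

```text
t 9.6 tcp gate mm [-86.3 -73. ] z 259.3 yaw 81.43 F gate [0.5 0.3] Fz -0.7
[(0.6, [358.0, 249.0, 391.0, 306.0])]
```

View pics/w6c.png

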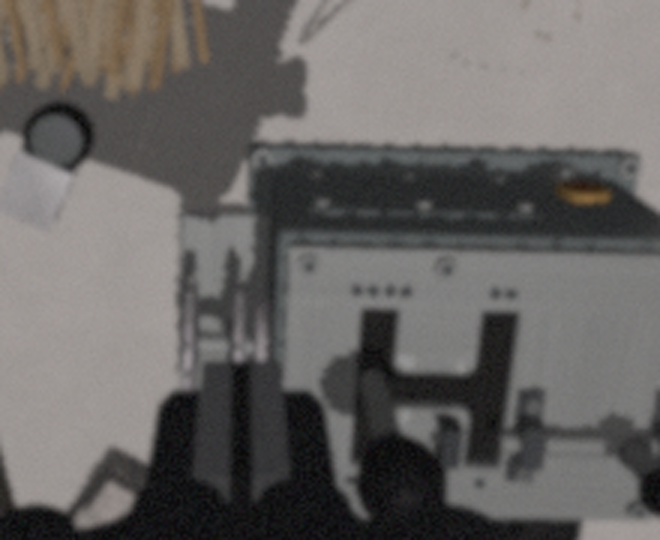

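```bash
python3 - <<'E'
from h import *
T=np.load('w6.npy')
a=lambda *p: np.array(p)/3+[240,130]
print('knob',gate('wrist',a([402,477]),.161,T))
print('H pts',gate('wrist',a([380,313],[498,313],[487,463],[440,390]),.1,T))
print('knob pred x=0', (proj('wrist',np.r_[GM+RF@np.array([0,-22])/1e3,.161],T)-[240,130])*3)
E
```

```text
knob [[ -4.82428805 -22.6793878 ]]
H pts [[-32.32997401 -21.93152715]
 [-32.34268054  20.82044971]
 [ 30.76894618  22.39005092]
 [ -0.88592181   2.05036522]]
knob pred x=0 [[403.2905724  490.31545905]]
```

Request:
play_rows([
  [[1, 17, 0, 38, 0], [1, 17, 5, 38, 0], [1, 16, 15, 38, 0], [1, 0, 15, 0, 0], [1, 0, 15, 0, 0], [1, 0, 8, 0, 0], [1, 0, 4, 0, 0], [1, 0, 1.3, 0, 0]],
])

```text
t: 10.7
tcp_pos: [0.5732, -0.0993, 0.1455]
tool_rot: [-179.8, -0.0, 81.4]
force: [-3.8, 1.1, -0.4]
grip_width: 0.0001
```

```bash
python3 - <<'E'
from h import *
st()
E
```

```text
t 10.7 tcp gate mm [-23.6 -23.1] z 145.5 yaw 81.42 F gate [-3.9  0.5] Fz -0.4
```

Request:
play_rows([
  [[1, 0, -10, 0, 0], [1, 0, -20, 0, 0], [1, -10, -20, -25, 0], [1, -20, -13, -30, 0], [1, -20, 0, -30, 0], [1, 0, 0, -30, 0], [1, 0, 0, 0, 0], [1, 0, 0, 0, 0]],
])

```text
t: 11.7
tcp_pos: [0.5041, -0.1395, 0.2606]
tool_rot: [-180.0, -0.0, 81.4]
force: [-0.6, 0.1, -0.8]
grip_width: 0.0003
```

```bash
python3 - <<'E'
from h import *
st(); look('w7',(300,200,440,320),5)
r=arm.silhouettes('wrist','lever_knob'); print([(round(d['confidence'],2),np.round(d['rect']).tolist()) for d in r[:2]])
T=np.load('w7.npy')
print('knob pred x=-4,0', (proj('wrist',np.array([np.r_[GM+RF@np.array([x,-22])/1e3,.161] for x in (-4,0,4)]),T)-[300,200])*5)
E
```

```text
t 11.7 tcp gate mm [-86.  -73.1] z 260.6 yaw 81.42 F gate [-0.6 -0. ] Fz -0.8
[(0.65, [417.0, 0.0, 501.0, 107.0]), (0.62, [406.0, 275.0, 481.0, 304.0])]
knob pred x=-4,0 [[372.82486502 443.35617701]
 [371.57443051 461.68296003]
 [370.3353603  479.84318409]]
```

View pics/w7c.png

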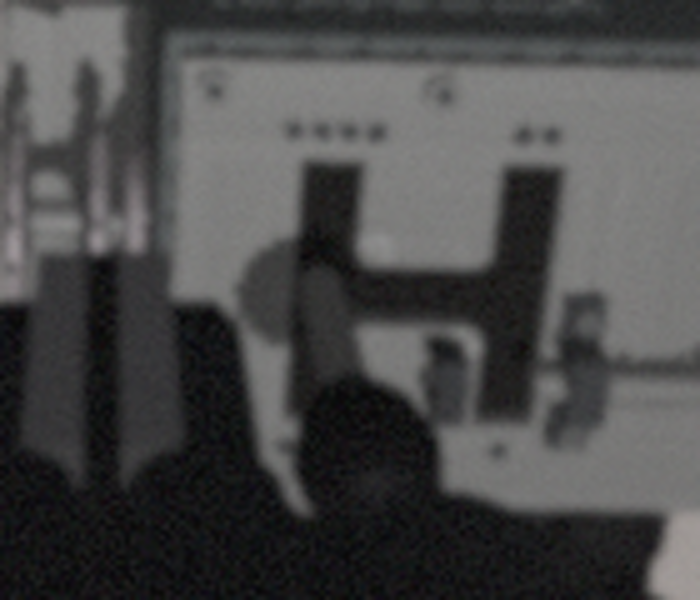

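Request:
play_rows([
  [[1, 0, 21, 29, 0], [1, 0, 21, 29, 0], [1, 0, 22, 29, 0], [1, 0, 22, 28, 0], [1, 5, 0, 0, 0], [1, 6, 0, 0, 0], [1, 6, 0, 0, 0], [1, 0, 0, 0, 0]],
])

```text
t: 12.8
tcp_pos: [0.5925, -0.1353, 0.1476]
tool_rot: [179.9, 0.0, 81.5]
force: [1.3, 0.5, -0.2]
grip_width: -0.0
```

```bash
python3 - <<'E'
from h import *
st(); look('s8',(310,190,400,270),8,'scene')
E
```

```text
t 12.8 tcp gate mm [  0.8 -55.8] z 147.6 yaw 81.47 F gate [1.2 0.7] Fz -0.2
```

View pics/s8c.png

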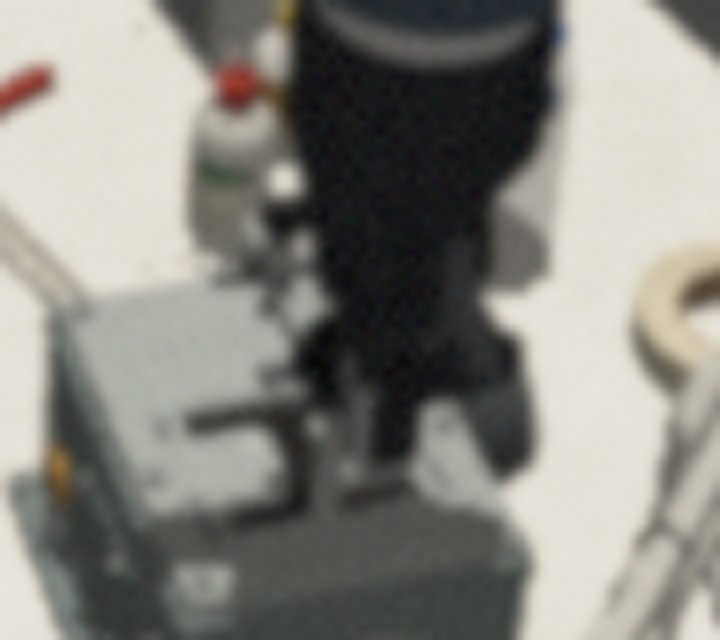

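Request:
play_rows([
  [[1, 1, 0, 0, 0], [1, 1, 0, 0, 0], [1, 1, 0, 0, 0], [1, 1, 0, 0, 0], [1, 1, 0, 0, 0], [1, 1, 0, 0, 0], [1, 1, 0, 0, 0], [1, 0, 0, 0, 0]],
])

```text
t: 13.85
tcp_pos: [0.5932, -0.1292, 0.1463]
tool_rot: [180.0, 0.0, 81.4]
force: [-0.9, -2.4, 0.2]
grip_width: -0.0001
```

```bash
python3 - <<'E'
from h import *
st()
E
```

```text
t 13.85 tcp gate mm [  0.6 -49.7] z 146.3 yaw 81.42 F gate [-0.5 -2.5] Fz 0.2
```

Request:
play_rows([
  [[1, 1, 0, 0, 0], [1, 1, 0, 0, 0], [1, 1, 0, 0, 0], [1, 1, 0, 0, 0], [1, 0, 0, 0, 0], [1, 0, 0, 0, 0], [1, 0, 0, 0, 0], [1, 0, 0, 0, 0]],
])

```text
t: 14.85
tcp_pos: [0.5939, -0.1249, 0.1463]
tool_rot: [180.0, -0.0, 81.4]
force: [0.2, -2.6, 0.2]
grip_width: 0.0
```

```bash
python3 - <<'E'
from h import *
st()
E
```

```text
t 14.85 tcp gate mm [  0.6 -45.3] z 146.3 yaw 81.41 F gate [ 0.6 -2.6] Fz 0.2
```

Request:
play_rows([
  [[1, 1, 0, 0, 0], [1, 1, 0, 0, 0], [1, 1, 0, 0, 0], [1, 1, 0, 0, 0], [1, 1, 0, 0, 0], [1, 1, 0, 0, 0], [1, 1, 0, 0, 0], [1, 1, 0, 0, 0]],
])

```text
t: 15.85
tcp_pos: [0.5951, -0.117, 0.1463]
tool_rot: [180.0, -0.0, 81.4]
force: [0.2, -2.9, 0.1]
grip_width: 0.0
```

```bash
python3 - <<'E'
from h import *
st()
E
```

```text
t 15.85 tcp gate mm [  0.6 -37.3] z 146.3 yaw 81.42 F gate [ 0.6 -2.8] Fz 0.1
```

Request:
play_rows([
  [[1, 3, 0, 0, 0], [1, 3, 0, 0, 0], [1, 3, 0, 0, 0], [1, 3, 0, 0, 0], [1, 3, 0, 0, 0], [1, 3, 0, 0, 0], [1, 3, 0, 0, 0], [1, 3, 0, 0, 0]],
])

```text
t: 16.85
tcp_pos: [0.5987, -0.0931, 0.1463]
tool_rot: [180.0, 0.0, 81.4]
force: [0.6, -3.5, 0.5]
grip_width: 0.0005
```

```bash
python3 - <<'E'
from h import *
st()
E
```

```text
t 16.85 tcp gate mm [  0.7 -13.2] z 146.3 yaw 81.42 F gate [ 1.1 -3.4] Fz 0.5
```

Request:
play_rows([
  [[1, 1, 0, 0, 0], [1, 1, 0, 0, 0], [1, 1, 0, 0, 0], [1, 1, 0, 0, 0], [1, 1, 0, 0, 0], [1, 0.5, 0, 0, 0], [1, 0, 0, 0, 0], [1, 0, 0, 0, 0]],
])

```text
t: 17.85
tcp_pos: [0.5995, -0.0878, 0.1463]
tool_rot: [180.0, -0.0, 81.4]
force: [1.4, -2.3, 0.3]
grip_width: 0.0
```

```bash
python3 - <<'E'
from h import *
st(); print(arm.observe()['force'])
E
```

```text
t 17.85 tcp gate mm [ 0.6 -7.8] z 146.3 yaw 81.42 F gate [ 1.7 -2.1] Fz 0.3
[ 1.40955556 -2.3497223   0.32910169]
```

Request:
play_rows([
  [[1, 0.5, 0, 0, 0], [1, 0.5, 0, 0, 0], [1, 0.5, 0, 0, 0], [1, 0.5, 0, 0, 0], [1, 0.5, 0, 0, 0], [1, 0, 0, 0, 0], [1, 0, 0, 0, 0], [1, 0, 0, 0, 0]],
])

```text
t: 18.85
tcp_pos: [0.5998, -0.0855, 0.1463]
tool_rot: [180.0, 0.0, 81.4]
force: [2.1, -4.8, 0.7]
grip_width: 0.0
```

```bash
python3 - <<'E'
from h import *
st(); look('s9',(310,190,400,270),8,'scene')
E
```

```text
t 18.85 tcp gate mm [ 0.7 -5.5] z 146.3 yaw 81.41 F gate [ 2.8 -4.5] Fz 0.7
```

View pics/s9c.png

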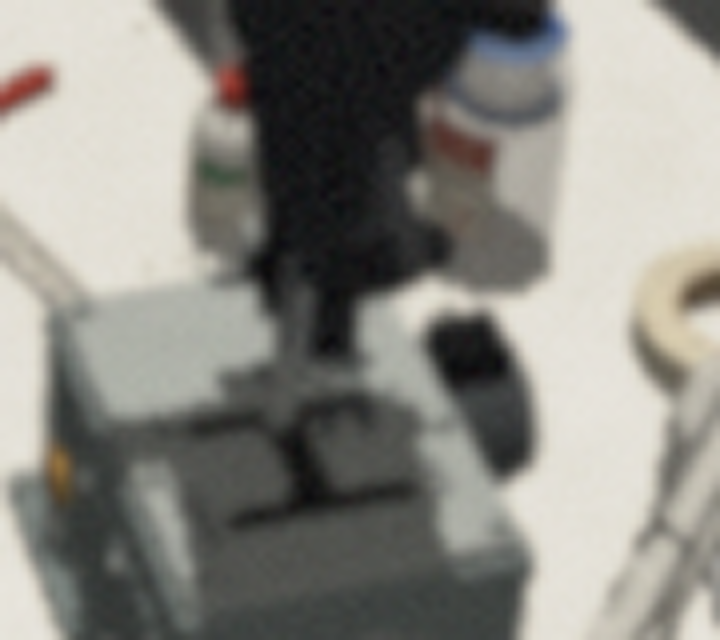

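Request:
play_rows([
  [[1, 0.5, 0, 0, 0], [1, 0.5, 0, 0, 0], [1, 0, 0, 0, 0], [1, 0, 0, 0, 0], [1, 0, 0, 0, 0], [1, 0, 0, 0, 0], [1, 0, 0, 0, 0], [1, 0, 0, 0, 0]],
])

```text
t: 19.9
tcp_pos: [0.6, -0.0849, 0.1464]
tool_rot: [180.0, 0.0, 81.4]
force: [0.6, -5.6, 1.0]
grip_width: -0.0003
```

```bash
python3 - <<'E'
from h import *
st()
E
```

```text
t 19.9 tcp gate mm [ 0.7 -4.8] z 146.4 yaw 81.41 F gate [ 1.5 -5.5] Fz 1.0
```

Request:
play_rows([
  [[1, -8, 0, 0, 0], [1, -10, -10, 0, 0], [1, -5, -26, -20, 0], [1, 0, -26, -30, 0], [1, 0, -24, -30, 0], [1, 0, 0, -30, 0], [1, 0, 0, 0, 0], [1, 0, 0, 0, 0]],
])

```text
t: 20.9
tcp_pos: [0.5106, -0.094, 0.2551]
tool_rot: [-179.9, -0.0, 81.4]
force: [0.6, -0.6, -1.0]
grip_width: 0.0003
```

```bash
python3 - <<'E'
from h import *
st(); look('w10',(270,180,450,320),4)
T=np.load('w10.npy')
print('knob pred x=-4,0', (proj('wrist',np.array([np.r_[GM+RF@np.array([x,22])/1e3,.161] for x in (-4,0,4)]),T)-[270,180])*4)
E
```

```text
t 20.9 tcp gate mm [-86.3 -27.1] z 255.1 yaw 81.41 F gate [ 0.7 -0.5] Fz -1.0
knob pred x=-4,0 [[413.70264596 450.59470075]
 [412.71143673 465.47196007]
 [411.72936176 480.21212157]]
```

View pics/w10c.png

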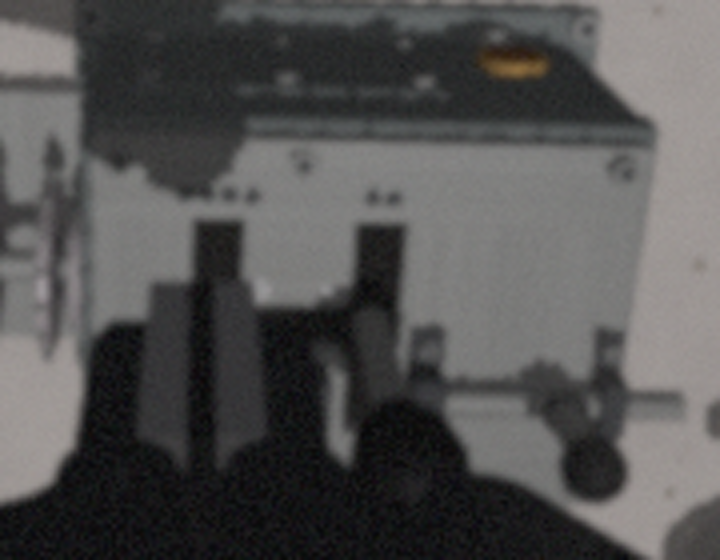

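Request:
play_rows([
  [[1, 16, 0, 28, 0], [1, 16, 0, 28, 0], [1, 17, 0, 28, 0], [1, 0, 8, 26, 0], [1, 0, 10, 0, 0], [1, 0, 10, 0, 0], [1, 0, 10, 0, 0], [1, 0, 8, 0, 0]],
])

```text
t: 21.95
tcp_pos: [0.5656, -0.0532, 0.1472]
tool_rot: [179.9, 0.0, 81.4]
force: [-0.3, -0.4, -0.3]
grip_width: -0.0002
```

```bash
python3 - <<'E'
from h import *
st()
E
```

```text
t 21.95 tcp gate mm [-38.   21.4] z 147.2 yaw 81.4 F gate [-0.2 -0.4] Fz -0.3
```

Request:
play_rows([
  [[1, 0, 6, 1, 0], [1, 0, 6, 1, 0], [1, 0, 6, 0, 0], [1, 0, 6, 0, 0], [1, 0, 6, 0, 0], [1, 0, 6, 0, 0], [1, 0, 6, 0, 0], [1, 0, 6, 0, 0]],
])

```text
t: 22.95
tcp_pos: [0.6112, -0.0601, 0.1434]
tool_rot: [-179.9, 0.0, 81.4]
force: [-4.6, -1.3, -2.5]
grip_width: 0.0002
```

```bash
python3 - <<'E'
from h import *
st()
E
```

```text
t 22.95 tcp gate mm [ 8.1 21.4] z 143.4 yaw 81.41 F gate [-4.4 -2. ] Fz -2.5
```

Request:
play_rows([
  [[1, 0, 2, 0, 0], [1, 0, 2, 0, 0], [1, 0, 2, 0, 0], [1, 0, 2, 0, 0], [1, 0, 1.5, 0, 0], [1, 0, 0, 0, 0], [1, 0, 0, 0, 0], [1, 0, 0, 0, 0]],
])

```text
t: 23.95
tcp_pos: [0.6212, -0.0613, 0.1444]
tool_rot: [180.0, -0.0, 81.4]
force: [-2.5, 1.8, -1.4]
grip_width: -0.0002
```

```bash
python3 - <<'E'
from h import *
st()
E
```

```text
t 23.95 tcp gate mm [18.2 21.7] z 144.4 yaw 81.42 F gate [-2.7  1.4] Fz -1.4
```

Small steps toward the stop.

Request:
play_rows([
  [[1, 0, 0.6, 0, 0], [1, 0, 0.6, 0, 0], [1, 0, 0.6, 0, 0], [1, 0, 0.6, 0, 0], [1, 0, 0.6, 0, 0], [1, 0, 0, 0, 0], [1, 0, 0, 0, 0], [1, 0, 0, 0, 0]],
])

```text
t: 24.95
tcp_pos: [0.6241, -0.0618, 0.1443]
tool_rot: [180.0, 0.0, 81.4]
force: [-3.3, 1.0, -1.8]
grip_width: 0.0001
```

```bash
python3 - <<'E'
from h import *
st()
E
```

```text
t 24.95 tcp gate mm [21.2 21.6] z 144.3 yaw 81.42 F gate [-3.4  0.5] Fz -1.8
```

Request:
play_rows([
  [[1, 0, 0.6, 0, 0], [1, 0, 0.6, 0, 0], [1, 0, 0.6, 0, 0], [1, 0, 0.6, 0, 0], [1, 0, 0, 0, 0], [1, 0, 0, 0, 0], [1, 0, 0, 0, 0], [1, 0, 0, 0, 0]],
])

```text
t: 25.95
tcp_pos: [0.6257, -0.062, 0.144]
tool_rot: [-179.9, -0.0, 81.4]
force: [-6.3, 0.8, -2.0]
grip_width: 0.0001
```

```bash
python3 - <<'E'
from h import *
st()
E
```

```text
t 25.95 tcp gate mm [22.8 21.7] z 144.0 yaw 81.42 F gate [-6.4 -0.2] Fz -2.0
```

Request:
play_rows([
  [[1, 0, 0.5, 0, 0], [1, 0, 0.5, 0, 0], [1, 0, 0, 0, 0], [1, 0, 0, 0, 0], [1, 0, 0, 0, 0], [1, 0, 0, 0, 0], [1, 0, 0, 0, 0], [1, 0, 0, 0, 0]],
])

```text
t: 26.95
tcp_pos: [0.6261, -0.062, 0.1439]
tool_rot: [-179.8, -0.0, 81.4]
force: [-9.0, 1.7, -0.4]
grip_width: 0.0002
```

```bash
python3 - <<'E'
from h import *
st()
E
```

```text
t 26.95 tcp gate mm [23.2 21.7] z 143.9 yaw 81.42 F gate [-9.2  0.3] Fz -0.4
```

Request:
play_rows([
  [[1, 0, -12, 0, 0], [1, 0, -25, 0, 0], [1, 0, -25, -30, 0], [1, 22, -18, -30, 0], [1, 22, 0, -30, 0], [1, 22, 0, -15, 0], [1, 20, 0, 0, 0], [1, 0, 0, 0, 0]],
])

```text
t: 27.95
tcp_pos: [0.5613, 0.0358, 0.249]
tool_rot: [179.9, -0.0, 81.5]
force: [-0.3, -0.2, 0.2]
grip_width: 0.0001
```

```bash
python3 - <<'E'
from h import *
st(); look('w11',None)
im=cv2.imread('pics/w11.png'); cv2.imwrite('pics/w11c.png',cv2.resize(im[150:340,180:440],None,fx=3,fy=3,interpolation=cv2.INTER_CUBIC))
r=arm.silhouettes('wrist','bolt_knob'); print([(round(d['confidence'],2),np.round(d['rect']).tolist()) for d in r[:2]])
E
```

```text
t 27.95 tcp gate mm [-55.4 108.8] z 249.0 yaw 81.53 F gate [-0.3 -0.2] Fz 0.2
[(0.56, [242.0, 257.0, 307.0, 284.0])]
```

View pics/w11c.png

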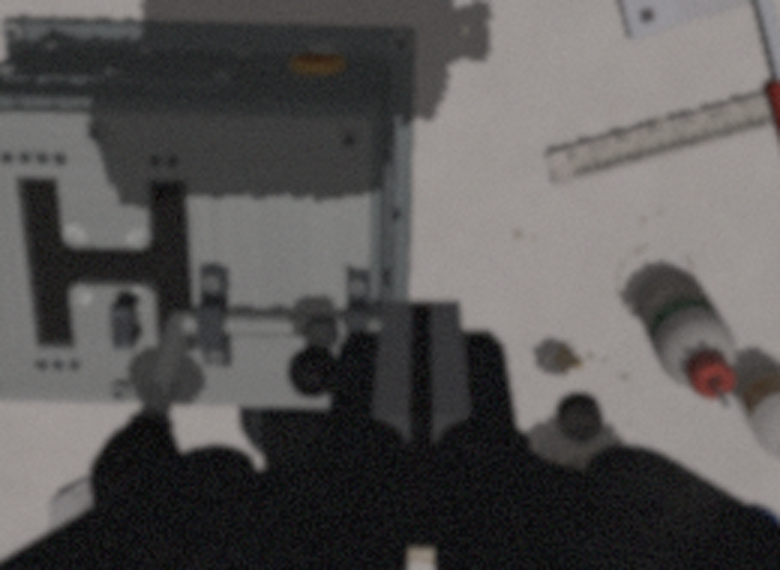

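```bash
python3 - <<'E'
from h import *
T=np.load('w11.npy')
a=lambda *p: np.array(p)/3+[180,150]
print('bolt',gate('wrist',a([317,370]),.136,T))
print('H',gate('wrist',a([168,182],[38,182],[55,343]),.1,T))
print('black obj', gate('wrist',a([580,418]),.054,T),'red bottle base',gate('wrist',a([650,285]),.01,T),gate('wrist',a([710,372]),.08,T),'dark small',gate('wrist',a([550,355]),.0,T))
E
```

```text
bolt [[18.78602009 76.1571657 ]]
H [[-32.21305061  23.30964025]
 [-32.1173432  -20.97272625]
 [ 30.08607789 -23.1478078 ]]
black obj [[ 93.22056899 178.71837996]] red bottle base [[ 51.30349614 216.06355817]] [[ 54.05749859 223.0661767 ]] dark small [[ 94.41755918 173.08355094]]
```

Request:
play_rows([
  [[1, 0, 18, 20, 0], [1, 0, 18, 20, 0], [1, 0, 19, 20, 0], [1, 0, 19, 20, 0], [1, 0, 0, 20, 0], [1, 0, 0, 15, 0], [1, 0, 0, 8, 0], [1, 0, 0, 0, 0]],
])

```text
t: 29.05
tcp_pos: [0.6338, 0.0238, 0.1259]
tool_rot: [-180.0, 0.0, 81.4]
force: [0.5, -0.3, 0.2]
grip_width: 0.0002
```

```bash
python3 - <<'E'
from h import *
st(); look('s12',(300,170,400,250),8,'scene')
E
```

```text
t 29.05 tcp gate mm [ 18.  107.7] z 125.9 yaw 81.42 F gate [ 0.5 -0.3] Fz 0.2
```

View pics/s12c.png

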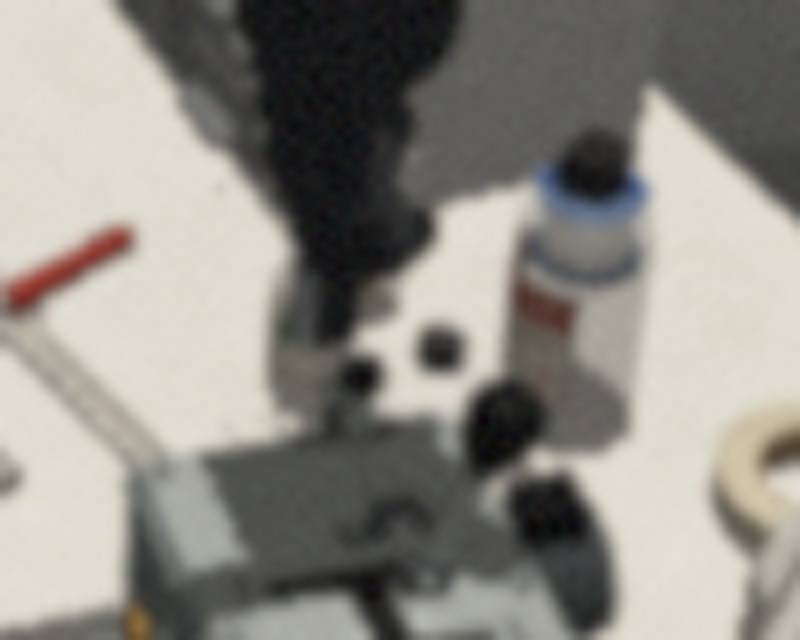

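Request:
play_rows([
  [[1, -3, 0, 0, 0], [1, -3, 0, 0, 0], [1, -2, 0, 0, 0], [1, -2, 0, 0, 0], [1, -1.5, 0, 0, 0], [1, -1.5, 0, 0, 0], [1, -1.5, 0, 0, 0], [1, -1.5, 0, 0, 0]],
])

```text
t: 30.1
tcp_pos: [0.632, 0.0081, 0.1263]
tool_rot: [-180.0, -0.0, 81.4]
force: [1.8, 2.6, 0.9]
grip_width: 0.0002
```

```bash
python3 - <<'E'
from h import *
st()
E
```

```text
t 30.1 tcp gate mm [18.5 91.9] z 126.3 yaw 81.43 F gate [1.4 2.8] Fz 0.9
```

Request:
play_rows([
  [[1, -1, 0, 0, 0], [1, -1, 0, 0, 0], [1, -1, 0, 0, 0], [1, -1, 0, 0, 0], [1, -1, 0, 0, 0], [1, -1, 0, 0, 0], [1, -1, 0, 0, 0], [1, 0, 0, 0, 0]],
])

```text
t: 31.1
tcp_pos: [0.6308, 0.0008, 0.1263]
tool_rot: [-180.0, 0.0, 81.4]
force: [-0.9, 2.3, 0.4]
grip_width: -0.0003
```

```bash
python3 - <<'E'
from h import *
st()
E
```

```text
t 31.1 tcp gate mm [18.5 84.5] z 126.3 yaw 81.41 F gate [-1.2  2.1] Fz 0.4
```

Request:
play_rows([
  [[1, -1, 0, 0, 0], [1, -1, 0, 0, 0], [1, -1, 0, 0, 0], [1, -1, 0, 0, 0], [1, -0.7, 0, 0, 0], [1, 0, 0, 0, 0], [1, 0, 0, 0, 0], [1, 0, 0, 0, 0]],
])

```text
t: 32.1
tcp_pos: [0.6303, -0.0038, 0.1263]
tool_rot: [180.0, 0.0, 81.4]
force: [-1.0, 1.4, 0.5]
grip_width: 0.0002
```

```bash
python3 - <<'E'
from h import *
st()
E
```

```text
t 32.1 tcp gate mm [18.6 79.9] z 126.3 yaw 81.42 F gate [-1.2  1.2] Fz 0.5
```

Request:
play_rows([
  [[1, -0.6, 0, 0, 0], [1, -0.6, 0, 0, 0], [1, -0.6, 0, 0, 0], [1, -0.6, 0, 0, 0], [1, 0, 0, 0, 0], [1, 0, 0, 0, 0], [1, 0, 0, 0, 0], [1, 0, 0, 0, 0]],
])

```text
t: 33.1
tcp_pos: [0.6299, -0.0061, 0.1263]
tool_rot: [-180.0, 0.0, 81.4]
force: [-1.7, 1.6, -0.1]
grip_width: -0.0006
```

```bash
python3 - <<'E'
from h import *
st()
E
```

```text
t 33.1 tcp gate mm [18.6 77.5] z 126.3 yaw 81.42 F gate [-1.9  1.4] Fz -0.1
```

Request:
play_rows([
  [[1, -0.6, 0, 0, 0], [1, -0.6, 0, 0, 0], [1, -0.6, 0, 0, 0], [1, 0, 0, 0, 0], [1, 0, 0, 0, 0], [1, 0, 0, 0, 0], [1, 0, 0, 0, 0], [1, 0, 0, 0, 0]],
])

```text
t: 34.1
tcp_pos: [0.6297, -0.0079, 0.1263]
tool_rot: [180.0, 0.0, 81.4]
force: [-1.0, 2.7, -0.1]
grip_width: -0.0001
```

```bash
python3 - <<'E'
from h import *
st(); look('s13',(300,170,400,250),8,'scene')
E
```

```text
t 34.1 tcp gate mm [18.6 75.7] z 126.3 yaw 81.42 F gate [-1.4  2.5] Fz -0.1
```

View pics/s13c.png

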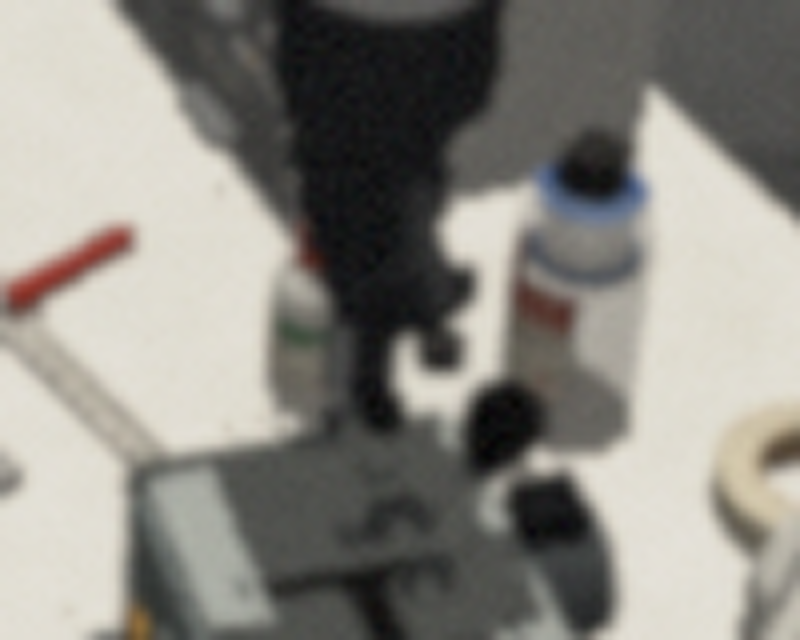

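Request:
play_rows([
  [[1, -0.6, 0, 0, 0], [1, -0.6, 0, 0, 0], [1, -0.6, 0, 0, 0], [1, 0, 0, 0, 0], [1, 0, 0, 0, 0], [1, 0, 0, 0, 0], [1, 0, 0, 0, 0], [1, 0, 0, 0, 0]],
])

```text
t: 35.15
tcp_pos: [0.6294, -0.0085, 0.1263]
tool_rot: [180.0, -0.1, 81.4]
force: [-0.2, 6.4, -0.4]
grip_width: 0.0004
```

```bash
python3 - <<'E'
from h import *
st()
for x,y in ((18,80),(18,75),(18,56),(18,60)):
    P=np.r_[GM+RF@np.array([x,y])/1e3,0.136]; print(y,(proj('scene',P)-[300,170])*8)
E
```

```text
t 35.15 tcp gate mm [18.5 75.1] z 126.3 yaw 81.44 F gate [-1.2  6.3] Fz -0.4
80 [[341.80960747 362.72120716]]
75 [[346.96044483 371.7076782 ]]
56 [[366.84966268 406.40764399]]
60 [[362.62031723 399.02886502]]
```

Request:
play_rows([
  [[1, -0.5, 0, 0, 0], [1, -0.5, 0, 0, 0], [1, 0, 0, 0, 0], [1, 0, 0, 0, 0], [1, 0, 0, 0, 0], [1, 0, 0, 0, 0], [1, 0, 0, 0, 0], [1, 0, 0, 0, 0]],
])

```text
t: 36.15
tcp_pos: [0.6294, -0.0087, 0.1263]
tool_rot: [180.0, -0.2, 81.4]
force: [0.8, 9.8, -0.2]
grip_width: -0.0002
```

```bash
python3 - <<'E'
from h import *
st()
E
```

```text
t 36.15 tcp gate mm [18.5 74.9] z 126.3 yaw 81.45 F gate [-0.7  9.8] Fz -0.2
```

Bolt at its stop (9.8 N, only 0.2 mm more). Back off, rise and look.

Request:
play_rows([
  [[1, 8, 0, 0, 0], [1, 15, 0, 0, 0], [1, 15, 0, -20, 0], [1, 0, -10, -30, 0], [1, 0, -25, -30, 0], [1, 0, -30, -30, 0], [1, 0, -15, -20, 0], [1, 0, 0, 0, 0]],
])

```text
t: 37.15
tcp_pos: [0.5566, 0.0392, 0.2587]
tool_rot: [179.7, 0.0, 81.4]
force: [-0.4, -0.6, 0.6]
grip_width: -0.0002
```

```bash
python3 - <<'E'
from h import *
st(); look('w14',(160,130,420,320),3)
E
```

```text
t 37.15 tcp gate mm [-60.6 111.4] z 258.7 yaw 81.44 F gate [-0.3 -0.6] Fz 0.6
```

View pics/w14c.png

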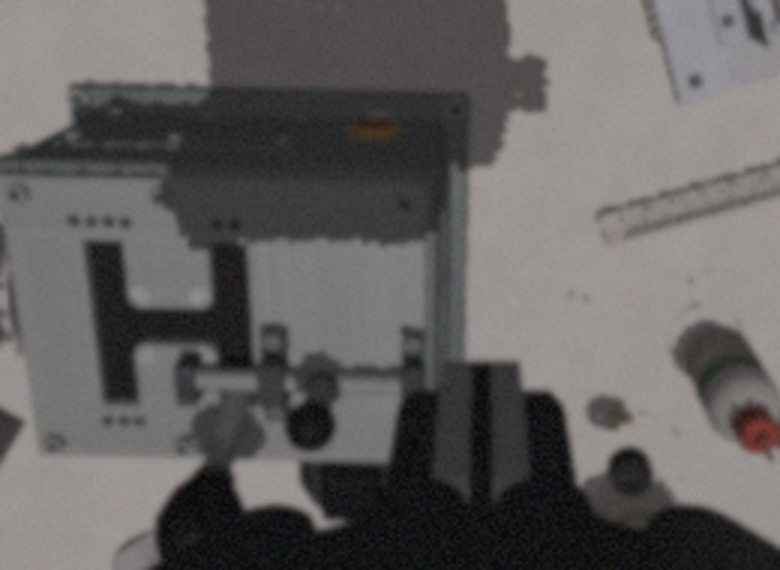

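```bash
python3 - <<'E'
from h import *
T=np.load('w14.npy'); a=lambda *p: np.array(p)/3+[160,130]
print('bolt ball',gate('wrist',a([311,425]),.136,T),'H near ends',gate('wrist',a([106,243],[230,243]),.1,T))
st()
for t in ['lever_knob','bolt_knob']:
    pass
arm.sign_off(); print('signed')
E
```

```text
bolt ball [[18.34897202 55.35121279]] H near ends [[-32.87609668 -20.1335686 ]
 [-32.91426219  23.55801271]]
t 37.2 tcp gate mm [-60.8 111.3] z 257.2 yaw 81.43 F gate [ 0.2 -0.3] Fz -0.1
the job is handed in; nothing more can be done
signed
```

The lever is in first gear and the lock bolt is fully home behind it. I handed the job in at 37.2 s of the 58 s allowed; the hand-in gives no verdict.

**How it went:** With the fingers shut, I pushed the lever level with the crossing, then left across it, then far into the single-dot slot. I then pushed the bolt to the right until it stopped. The largest force I read at the end of any move was about 10 N, against the 32 N limit.

**Last checks:**
- **Lever:** it stopped moving at about 9 N, and the picture shows the rod at the far end of the left-hand column.
- **Bolt:** it stopped moving at about 10 N. Its ball measured at y 55.4 mm from the gate middle, where 56 mm means fully in. The picture shows the bolt across the slot and in its keeper.
- **Robot:** clear of everything when I handed in, with the wrist force near zero.
- **Bystanders:** the arm kept clear of them, but I did not re-measure their positions.

**Disagreements:**
- While levelling the lever, the cameras and the finger position differed by a few mm on where the knob was. I nudged it a second time, after which the sideways push met only about 3 N through most of the crossing, rising to 5.5 N at the left-hand column.
- The lever's lean was not measured again after the bolt went in. That the bolt passed behind it means it was leaning more than about 0.31 rad.

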